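# Emboss the name plate of a boot tree

### The arm

A 6-joint arm with a two-finger parallel gripper is mounted at the origin on the work surface. World frame = base frame: x ahead of the robot, y to its left, z up, the work surface at z = 0. Lengths are in m, angles in rad, forces in N, time in s.
With the tool pointing down it reaches from about 0.3 to 0.875 m from the base axis. Payload 6.4 kg.
Tool frame: the origin (TCP) lies midway between the tips of the shut fingers; the grasp point (between the pads) lies 19 mm behind it; z points along the fingers, y is the line along which they close (so a half turn about z gives the same grasp; the last joint's range is limited). The gripper opens to 85 mm and grips with 20 to 120 N. Pads are 22 mm wide; open, the fingers measure 114 mm over their backs; the gripper's body (76 mm by 85 mm) begins 54 mm behind the grasp point. The pads swing forward as they close: fully open they stand 13 mm farther back than shut.
Start: joints at [0.907, 0.181, 1.607, -0, 1.354, -0.206], TCP at [0.254, 0.516, 0.231] pointing down, gripper open.
Joint ranges: [-2.99, 2.99], [-0.89, 2.07], [0.3, 2.58], [-1.14, 4.28], [0, 2.63], [-3.12, 3.12]. Speed limits (rad/s): [2.57, 2.57, 3.01, 3.14, 3.14, 3.14].

### API

Orientations are given as a unit quaternion [w, x, y, z].
In Python, from bench import ctrl gives the robot as it stands.
- The arm moves only by the tool send_rows, never from a script. Its argument "motion" is a list of rows, each a list of 7 numbers: the turn, a rotation vector about the tool's x, y, z in degrees, then the shift along the tool's x, y, z in mm, then the closure, from -1 (fully open) to 1 (shut). In form: [[rx, ry, rz, tx, ty, tz, grip], ...]. A call has exactly 10 rows; each row shifts and turns the commanded pose from where the row before left it, along the tool's axes as they then stand; what a row does not reach is not made up. A row lasts 1/10 s, in which the tool goes at most 50 mm and 8.59 degrees, less where a joint would pass 70% of its speed; a pose out of reach is approached as far as the arm can. A call is refused whole if a number of a shift passes 50 or a number of a turn 8.59, either way. A call with a gripper value outside its range is refused whole. The fingers move at their own pace and stop on an object; the grip force is fixed at half the most. Time passes only in rows, so rows that do not move let the fingers close, or fill a call up. It gives the time, the measured TCP pose, the force, the opening and the grip force at its end, in the units of the state.
- ctrl.get_obs(): the state, without advancing time (a new reading comes with each control period).
- ctrl.camera(name): name is "scene" or "top"; returns a dict with "color" (384x512x3 uint8, red, green, blue), "z_map" (384x512 float32, m along the optical axis (not along the pixel's ray), 0 where there is no reading), "mtx" (3x3 intrinsics, pixels), "extrinsics" (4x4, takes a point from camera to world coordinates). Camera axes: x right, y down, z forward; pixel columns grow to the right and rows downward; lengths in m; the calibration is good to about 2 mm. A picture is of the moment at which its call begins.
- ctrl.hand_in(): hands the job in; it is judged then, once.
The state is a dict: "time_s": time; "q": joint angles; "dq": joint speeds; "joint_efforts": joint torques, N m; "eef_pos": TCP position; "eef_rot": TCP orientation; "wrist_force": force on the tool from outside, world axes, zero at the start; "torque": the same for the moment, N m; "opening": opening from 0.0 (shut) to 1.0 (fully open); "grasp_force": force on a finger pad.
Only numpy, scipy, OpenCV 4.12 (cv2) and the standard library are available. Lean on these libraries where they do the work, as an engineer would, in place of code of your own. Each camera call takes 0.05 s, during which the arm holds its last target. There are 200 camera calls.

### The job

Take the hand die from the oval tray and stamp the proud pewter plate on the heel of the unmarked boot tree: set the die's square face centred and lined up with the plate's edges, press squarely and evenly with about 14 newtons (never beyond 20) and dwell a moment, so that all four quarters of the plate are sunk about 2 mm, then lift the die straight up without dragging the plate. Gently stand the die back upright in the tray, let go, and leave everything else where it is.

Things in the scene. Friction and masses are not known exactly. Their poses are not given: they have to be found in the camera images.
- die: Hand die, loose, upright in the tray, 100 mm tall, 170 to 350 g. From below: square steel foot 30 x 30 x 14 mm whose flat underside is the stamping face; round brass neck 18 mm thick up to 45 mm; square dark wooden grip 22 x 22 mm from 45 to 100 mm above the face, flats parallel to the foot's sides. Origin at the face's centre, z up the grip, x and y square to the flats
- die_face (a point): The centre of the die's stamping face (same point as the die's origin)
- tray: Oval pewter tray, fixed, 170 mm along its x by 100 mm along its y (straight sides 70 mm long, half-round ends of radius 50 mm). Origin on the bench under its centre; its flat floor is 4 mm above the bench, the round rim rises to 11.5 mm and is 3.5 mm thick to each side of the edge line
- boot_tree: Unmarked boot tree, blond birch, fixed: heel block about 72 x 64 mm, flat top 62 mm above the bench, two tubes, rounded forefoot ending 177 mm ahead of the heel's centre, 67 mm high. Centred on the heel, a soft pewter plate 40 x 40 x 6 mm stands proud on cork packing, edges along the tree's x and y. Origin on the bench under the heel's centre, x towards the toe, z up
- plate_spot (a point): Point fixed on the boot tree, over the heel's centre, 78 mm above the bench: nominal middle of the plate's top. The packing is of unknown thickness: the plate's true top is level and lies from 8 mm below to 8 mm above this point, differently each time; find it by feel. Axes as the boot tree
- q_heel_left (a joint): This is a quarter of the soft pewter plate, on the heel half and the left (+y) side (looking from heel to toe): how deep it has been pressed, in m, 0 unpressed, at most 0.006. It yields like soft metal: nothing below about 2 N on the quarter (8 N on all four), then 1 mm for each further 0.75 N (3 N on all four); it stays sunk
- q_heel_right (a joint): This is a quarter of the soft pewter plate, on the heel half and the right (-y) side (looking from heel to toe): how deep it has been pressed, in m, 0 unpressed, at most 0.006. It yields like soft metal: nothing below about 2 N on the quarter (8 N on all four), then 1 mm for each further 0.75 N (3 N on all four); it stays sunk
- q_toe_left (a joint): This is a quarter of the soft pewter plate, on the toe half and the left (+y) side (looking from heel to toe): how deep it has been pressed, in m, 0 unpressed, at most 0.006. It yields like soft metal: nothing below about 2 N on the quarter (8 N on all four), then 1 mm for each further 0.75 N (3 N on all four); it stays sunk
- q_toe_right (a joint): This is a quarter of the soft pewter plate, on the toe half and the right (-y) side (looking from heel to toe): how deep it has been pressed, in m, 0 unpressed, at most 0.006. It yields like soft metal: nothing below about 2 N on the quarter (8 N on all four), then 1 mm for each further 0.75 N (3 N on all four); it stays sunk
- plate_fwd (a joint): How far the plate has been dragged along the boot tree's x on its packing, in m, 0 at the start; it creeps when dragged sideways with more than 4 N and stays there
- plate_side (a joint): The same along the boot tree's y
- marked_tree: The mate, an identical boot tree, fixed, whose plate is already stamped: low, 6 mm above the heel, with a dark square sunk inside a rim. Not to be touched. Origin and axes as the other tree
- shoehorn: Bystander: red enamel shoehorn lying flat, 195 mm long, 38 mm wide, 9 mm high, loose; origin on the bench under its middle, x along it
- button_hook: Bystander: button hook lying flat, horn handle 70 mm long and 14 mm thick at -x, thin steel hook at +x, 180 mm in all, loose; origin on the bench near its middle
- polish_tin: Bystander: flat round polish tin, 68 mm across, 23 mm high, loose; origin under its centre
- shoe_brush: Bystander: shoe brush, 150 x 50 x 40 mm, bristles down, loose; origin under its centre, x along it
- conditioner: Bystander: amber bottle of leather conditioner, 48 mm across, 130 mm high, standing, loose; origin under its centre
- key_bowl: Bystander: white ceramic bowl, 110 mm across, 45 mm high, loose; origin under its centre

How it is judged:
On the way, in this order (a step that is already met when the one before it is completed fails the run):
1. the die is lifted off the tray (height (world z) of die_face above 0.03 m and contact force between die and tray below 0.1 N), for 0.1 s.
2. the die, lined up with the plate's edges within 0.25 rad, presses all four quarters at least 1.2 mm deep and dwells in contact for 0.3 s (contact force between die and boot_tree above 2 N and value of joint each of q_heel_left, q_heel_right, q_toe_left, q_toe_right above 0.0012 m and (angle between the x axis of die and the x axis of boot_tree, either way round below 0.25 rad or angle between the x axis of die and the y axis of boot_tree, either way round below 0.25 rad)), for 0.3 s.
3. the die is lifted straight off, 20 mm clear of the plate's nominal top and still within 10 mm of its centre line (z of die_face in the frame of plate_spot above 0.02 m and horizontal distance between die_face and plate_spot below 0.01 m and contact force between die and boot_tree below 0.05 N), for 0.05 s.
At the end, for the whole second after the job is handed in: All four quarters of the plate are sunk between 1.2 and 2.8 mm; the die stands upright (within 0.06 rad) with its foot flat on the tray's floor inside the rim, released and at rest; the plate was not dragged more than 2.5 mm (value of joint q_heel_left between 0.0012 and 0.0028 m and value of joint q_heel_right between 0.0012 and 0.0028 m and value of joint q_toe_left between 0.0012 and 0.0028 m and value of joint q_toe_right between 0.0012 and 0.0028 m and x of die_face in the frame of tray between -0.066 and 0.066 m and y of die_face in the frame of tray between -0.034 and 0.034 m and z of die_face in the frame of tray between 0.001 and 0.007 m and angle between die's own z axis and vertical below 0.06 rad and linear speed of die below 0.02 m/s and contact force between die and the fingers below 0.05 N); the robot touches nothing.
It fails at once if the die presses on the boot tree with more than 20 N (contact force between die and boot_tree above 20 N).
It fails at once if the die bears on the boot tree more than 5 mm off the plate's centre, or drags the plate more than 2.5 mm sideways ((contact force between die and boot_tree above 1 N and horizontal distance between die_face and plate_spot above 0.005 m) or value of joint any of plate_fwd, plate_side above 0.0025 m or value of joint any of plate_fwd, plate_side below -0.0025 m).
It fails at once if the fingers push on a boot tree, or the die on the marked one (more than 2 N) (contact force between the fingers and boot_tree above 2 N or contact force between any of the fingers, die and marked_tree above 2 N).
It fails at once if the die is dropped or knocked (moves faster than 0.3 m/s while not held) or slammed into the tray (more than 60 N) (contact force between die and tray above 60 N or (linear speed of die above 0.3 m/s and contact force between die and the fingers below 0.05 N)).
It fails at once if a bystander is moved more than 15 mm (distance of any of shoehorn, button_hook, polish_tin, shoe_brush, conditioner, key_bowl from where it was at the start of the episode above 0.015 m).
It also fails if it takes over 58 s, if anything falls off the work surface, if the arm or the gripper's body presses on something with over 40 N, if the wrist force passes 120 N, or if a joint passes its speed limit or range.

## Working session

There is one attempt and no reset: what is moved stays moved. The work goes in short steps, Python scripts to look and compute and a tool call to move; the robot and the scene stay as the last step left them, time stands still between calls to the robot, and variables do not carry over. Pictures are saved under pics/ and viewed, at most 10 in all, crops included, and the job is handed in when it is done.

Besides the shell and the picture viewer there is one more tool, called after "Request:" as name(argument=value, ...), one argument or row to a line, values as JSON. send_rows: Moves the arm, as the interface text tells. Its arguments: {"type":"object","properties":{"motion":{"type":"array","items":{"type":"array","items":{"type":"number"}}}},"required":["motion"]}

```bash
mkdir -p pics; ls
python3 - <<'E'
from bench import ctrl
import cv2,numpy as np
for n in("scene","top"):
    c=ctrl.camera(n); cv2.imwrite(f"pics/{n}0.png",c["color"][:,:,::-1]); np.savez(f"{n}0.npz",**c)
    print(n,c["mtx"].round(1).tolist(),c["extrinsics"].round(3).tolist(),(c["z_map"]>0).mean())
o=ctrl.get_obs();print(o)
E
```

```text
pics
scene [[350.4, 0.0, 257.7], [0.0, 350.4, 198.1], [0.0, 0.0, 1.0]] [[0.723, 0.554, -0.413, 0.908], [0.691, -0.59, 0.417, -0.272], [-0.013, -0.587, -0.81, 0.799], [0.0, 0.0, 0.0, 1.0]] 0.9959309895833334
top [[394.9, 0.0, 254.6], [0.0, 394.9, 192.1], [0.0, 0.0, 1.0]] [[0.019, -0.994, 0.11, 0.449], [-1.0, -0.019, -0.006, 0.092], [0.008, -0.11, -0.994, 1.23], [0.0, 0.0, 0.0, 1.0]] 0.9960734049479166
{'time_s': 0.1, 'q': array([ 9.06685536e-01,  1.81442516e-01,  1.60789945e+00,  8.53712394e-06,
        1.35381479e+00, -2.06265457e-01]), 'dq': array([ 0.00060268, -0.00276858, -0.00154128,  0.00034403,  0.00046554,
        0.00134887]), 'joint_efforts': array([-6.90129455e-04, -4.45878518e+01, -3.52234662e+01, -2.21111604e-04,
        4.19243370e-03,  1.07605015e-04]), 'eef_pos': array([0.25381235, 0.51539925, 0.23049201]), 'eef_rot': array([-3.33478147e-04,  2.26929257e-01,  9.73910931e-01, -7.07401777e-04]), 'wrist_force': array([0.40617207, 0.33703404, 0.30999378]), 'torque': array([ 0.02802514, -0.00459937, -0.06718917]), 'grasp_force': 0.0, 'opening': 0.9991646506073101}
```

View pics/top0.png

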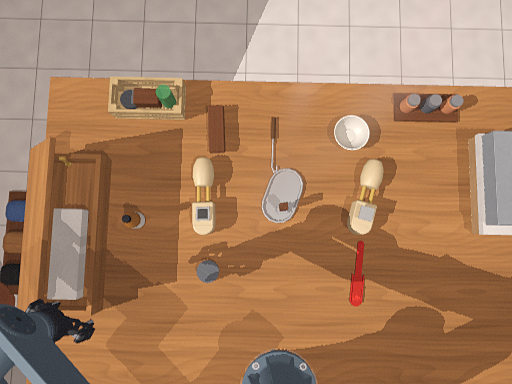

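View pics/scene0.png

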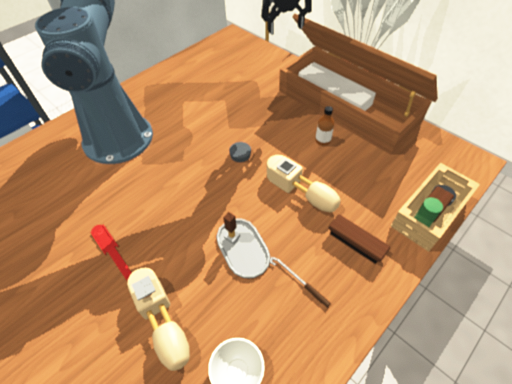

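The top view shows the die in the tray at (284,206). The unmarked tree's plate is at (366,213), on the right, and the marked tree with its dark square is at (203,213), on the left. The scene view shows the die at (231,222) and the unmarked plate at (145,286).

```bash
cat > h.py <<'E'
import numpy as np,cv2
def cloud(c):
    z=c["z_map"];v,u=np.mgrid[:z.shape[0],:z.shape[1]]
    K=c["mtx"];p=np.stack([(u-K[0,2])*z/K[0,0],(v-K[1,2])*z/K[1,1],z],-1)
    E=c["extrinsics"];return p@E[:3,:3].T+E[:3,3]
def proj(c,P):
    E=c["extrinsics"];q=(np.asarray(P)-E[:3,3])@E[:3,:3];q=q@c["mtx"].T;return q[...,:2]/q[...,2:]
def ray(c,uv,h):
    E=c["extrinsics"];d=np.linalg.inv(c["mtx"])@np.array([uv[0],uv[1],1.]);d=E[:3,:3]@d
    return E[:3,3]+d*(h-E[2,3])/d[2]
E
python3 - <<'E'
from h import *
C={n:dict(np.load(n+"0.npz")) for n in("scene","top")}
for n,c in C.items():
    P=cloud(c);hsv=cv2.cvtColor(c["color"],cv2.COLOR_RGB2HSV)
    print(n,"bench z",np.median(P[...,2][(P[...,2]<.02)&(P[...,0]>.3)&(P[...,0]<.8)&(abs(P[...,1])<.4)]))
    def box(x0,x1,y0,y1,z0,z1): return (P[...,0]>x0)&(P[...,0]<x1)&(P[...,1]>y0)&(P[...,1]<y1)&(P[...,2]>z0)&(P[...,2]<z1)
    m=box(.38,.65,-.08,.12,.09,.12); p=P[m]
    print("dietop",len(p),p.mean(0).round(4),p.min(0).round(4),p.max(0).round(4))
    r=cv2.minAreaRect(p[:,:2].astype(np.float32)*1000);print(r)
    m=box(.38,.7,-.32,-.1,.05,.1);p=P[m]
    h,e=np.histogram(p[:,2],25,(.05,.1));print(h.tolist())
    s=hsv[...,1]
    pm=m&(s<50);p=P[pm];k=cv2.connectedComponentsWithStats(pm.astype(np.uint8))
    print("plate",k[2][1:].tolist(),np.median(p,0).round(4),cv2.minAreaRect(p[:,:2].astype(np.float32)*1000),np.percentile(p[:,2],[5,50,95]))
    y,x=np.nonzero(pm);a,b,cc,d=x.min()-22,x.max()+22,y.min()-18,y.max()+18
    im1=cv2.resize(c["color"][cc:d,a:b],(400,400*(d-cc)//(b-a)),interpolation=cv2.INTER_NEAREST)
    q=proj(c,[.45,0.0,.05]) ; dm=box(.38,.65,-.08,.12,.09,.12);y,x=np.nonzero(dm);a2,b2,c2,d2=x.min()-25,x.max()+25,y.min()-20,y.max()+40
    im2=cv2.resize(c["color"][c2:d2,a2:b2],(400,400*(d2-c2)//(b2-a2)),interpolation=cv2.INTER_NEAREST)
    H=min(600,max(im1.shape[0],im2.shape[0]));o=np.zeros((H,800,3),np.uint8)
    o[:im1.shape[0],:400]=im1[:H];o[:im2.shape[0],400:]=im2[:H]
    print("crops",a,b,cc,d,a2,b2,c2,d2);cv2.imwrite(f"pics/{n}c.png",o[:,:,::-1])
E
```

```text
scene bench z -0.0004489604367103883
dietop 103 [ 0.5415 -0.0022  0.1008] [ 0.5284 -0.0124  0.0904] [0.5514 0.0113 0.1057]
((539.8802490234375, -0.8166065216064453), (21.713726043701172, 21.40830421447754), 8.912435531616211)
[93, 109, 136, 219, 417, 425, 243, 140, 30, 4, 0, 0, 5, 9, 54, 188, 97, 1, 0, 0, 0, 0, 0, 0, 0]
plate [[129, 269, 27, 31, 574], [157, 282, 1, 1, 1], [154, 294, 10, 6, 19], [161, 323, 20, 27, 358]] [ 0.5331 -0.2489  0.0629] ((570.796875, -242.9599609375), (54.89875793457031, 205.5300750732422), 82.3897933959961) [0.05637698 0.06293121 0.08261164]
crops 107 202 251 367 198 260 192 264
top bench z 0.00035744854958386085
dietop 63 [0.534  0.0017 0.103 ] [ 0.5235 -0.0085  0.0914] [0.5441 0.0119 0.1092]
((533.8299560546875, 1.5737495422363281), (20.351097106933594, 20.072490692138672), 1.6057971715927124)
[43, 40, 51, 116, 177, 213, 146, 73, 33, 11, 2, 1, 3, 8, 30, 66, 62, 22, 3, 0, 0, 0, 0, 0, 0]
plate [[358, 205, 17, 17, 197]] [ 0.521  -0.241   0.0817] ((522.6519165039062, -242.5654296875), (42.133750915527344, 43.464630126953125), 74.19020080566406) [0.07545382 0.08174386 0.08509364]
crops 336 396 187 239 255 312 183 250
```

View pics/topc.png

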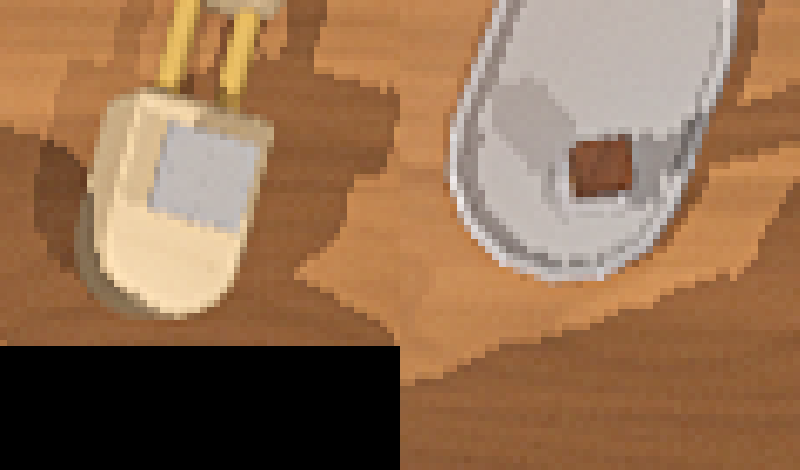

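View pics/scenec.png

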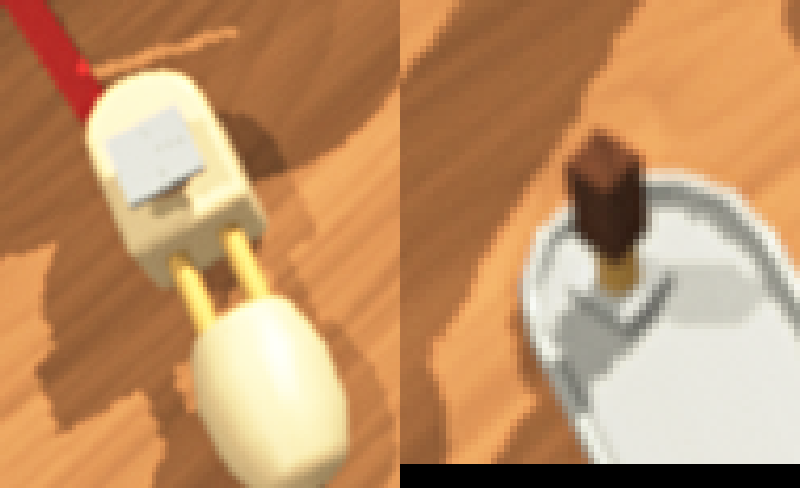

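Crops: the plate's top edges are clear in both views, standing proud of the heel. The die grip is nearly square to the image axes, with the foot visible around it. Next I'll compute rectangles on known planes.

Run:
```python
from h import *
C={n:dict(np.load(n+"0.npz")) for n in("scene","top")}
def rect(c,m,h):
    cs,_=cv2.findContours(m.astype(np.uint8),cv2.RETR_EXTERNAL,cv2.CHAIN_APPROX_NONE);k=max(cs,key=cv2.contourArea)[:,0,:]
    W=np.array([ray(c,p,h)[:2] for p in k],np.float32)*1000
    y,x=np.nonzero(m); r=cv2.minAreaRect(W);return np.round(r[0],1),np.round(r[1],1),round(r[2],1),"cen",ray(c,(x.mean(),y.mean()),h)[:2].round(4)
for n,c in C.items():
    P=cloud(c);hsv=cv2.cvtColor(c["color"],cv2.COLOR_RGB2HSV).astype(int)
    m=(hsv[...,1]<50)&(np.linalg.norm(P[...,:2]-[.523,-.242],axis=-1)<.04)&(P[...,2]>.068)
    m=cv2.morphologyEx(m.astype(np.uint8),cv2.MORPH_OPEN,np.ones((3,3)))
    print(n,"plate z",np.median(P[m>0][:,2]))
    for h in(.076,.08,.084):print(h,rect(c,m,h))
    d=np.linalg.norm(P[...,:2]-[.536,.0],axis=-1)<.03
    m=d&(P[...,2]>.1); print("die top",rect(c,m,.104))
    # birch tree
    t=(P[...,2]>.03)&(P[...,0]>.4)&(P[...,0]<.75)&(P[...,1]<-.15)&(P[...,1]>-.36)
    q=P[t][:,:2];print("tree",cv2.minAreaRect(q.astype(np.float32)*1000))
    hd=q[(q[:,0]<.56)].mean(0);to=q[q[:,0]>.6].mean(0);print("axis deg",np.degrees(np.arctan2(*(to-hd)[::-1])))
    t=(P[...,2]<.03)&(hsv[...,1]<45)&(P[...,0]>.42)&(P[...,0]<.68)&(abs(P[...,1]-.02)<.12)
    m=cv2.morphologyEx(t.astype(np.uint8),cv2.MORPH_CLOSE,np.ones((7,7)));print("tray",rect(c,m,.008))
```

```text
scene plate z 0.0813404691373768
0.076 (array([ 521.7, -242.2]), array([39.6, 41.9]), 76.9, 'cen', array([ 0.5222, -0.2424]))
0.08 (array([ 523.8, -242.4]), array([39.4, 41.6]), 76.9, 'cen', array([ 0.5243, -0.2425]))
0.084 (array([ 525.9, -242.5]), array([39.2, 41.4]), 76.9, 'cen', array([ 0.5264, -0.2427]))
die top (array([541.3,  -1.3]), array([22.2, 21.4]), 5.4, 'cen', array([ 0.5407, -0.0012]))
tree ((615.0988159179688, -250.28768920898438), (291.936279296875, 129.46484375), 8.996943473815918)
axis deg -7.724999802961892
tray (array([583.3,  -1.8]), array([112.6, 172. ]), 77.1, 'cen', array([ 0.5912, -0.004 ]))
top plate z 0.0818286980273999
0.076 (array([ 520.7, -242.5]), array([41., 39.]), 75.2, 'cen', array([ 0.5206, -0.2427]))
0.08 (array([ 520.4, -241.4]), array([40.9, 38.9]), 75.2, 'cen', array([ 0.5203, -0.2415]))
0.084 (array([ 520.2, -240.2]), array([40.8, 38.7]), 75.2, 'cen', array([ 0.5201, -0.2404]))
die top (array([533.8,   1.6]), array([20.1, 20.1]), 1.1, 'cen', array([0.5345, 0.0016]))
tree ((611.6876220703125, -247.19317626953125), (297.743408203125, 128.04786682128906), 8.646012306213379)
axis deg -10.911093283400552
tray (array([580.4,  -1.3]), array([112.4, 180.7]), 77.3, 'cen', array([5.8e-01, 4.0e-04]))
```

Request:
send_rows(
  motion=[
    [0,0,0,-40,-28,0,-1],
    [0,0,0,-40,-28,0,-1],
    [0,0,0,-40,-28,0,-1],
    [0,0,0,-40,-28,0,-1],
    [0,0,0,-40,-28,0,-1],
    [0,0,0,-40,-28,0,-1],
    [0,0,0,-40,-28,0,-1],
    [0,0,0,-40,-28,0,-1],
    [0,0,0,-40,-28,0,-1],
    [0,0,0,-40,-28,0,-1],
  ],
)

```text
time_s: 1.1
eef_pos: [0.4896, 0.086, 0.2312]
eef_rot: [-0.0, 0.227, 0.974, 0.0]
wrist_force: [0.4, -0.1, 0.5]
opening: 0.999
grasp_force: 0.0
```

Request:
send_rows(
  motion=[
    [0,0,0,-40,-28,0,-1],
    [0,0,0,-40,-28,0,-1],
    [0,0,7.6,0,0,0,-1],
    [0,0,7.6,0,0,0,-1],
    [0,0,7.6,0,0,0,-1],
    [0,0,7.6,0,0,0,-1],
    [0,0,7.6,0,0,0,-1],
    [0,0,7.6,0,0,0,-1],
    [0,0,7.6,0,0,0,-1],
    [0,0,7.6,0,0,0,-1],
  ],
)

```text
time_s: 2.1
eef_pos: [0.5359, 0.0024, 0.2308]
eef_rot: [-0.0, 0.691, 0.723, -0.0]
wrist_force: [0.2, 1.0, 0.7]
opening: 0.999
grasp_force: 0.0
```

Request:
send_rows(
  motion=[
    [0,0,0,-2,1,30,-1],
    [0,0,0,0,0,40,-1],
    [0,0,0,0,0,40,-1],
    [0,0,0,0,0,30,-1],
    [0,0,0,0,0,20,-1],
    [0,0,0,0,0,12,-1],
    [0,0,0,0,0,0,-1],
    [0,0,0,0,0,0,0],
    [0,0,0,0,0,0,0.2],
    [0,0,0,0,0,0,0.3],
  ],
)

```text
time_s: 3.1
eef_pos: [0.5383, 0.0001, 0.0606]
eef_rot: [0.001, 0.689, 0.725, 0.001]
wrist_force: [-0.4, -0.1, -0.6]
opening: 0.515
grasp_force: 0.0
```

Run:
```python
from bench import ctrl
import cv2,numpy as np
o=ctrl.get_obs();print(o["opening"],o["wrist_force"])
c=ctrl.camera("scene");np.savez("s1.npz",**c)
a=cv2.resize(c["color"][140:290,150:350],(800,600),interpolation=cv2.INTER_CUBIC);cv2.imwrite("pics/s1.png",a[:,:,::-1])
```

```text
0.5146339074820208 [-0.41910803 -0.06018776 -0.62194038]
```

View pics/s1.png

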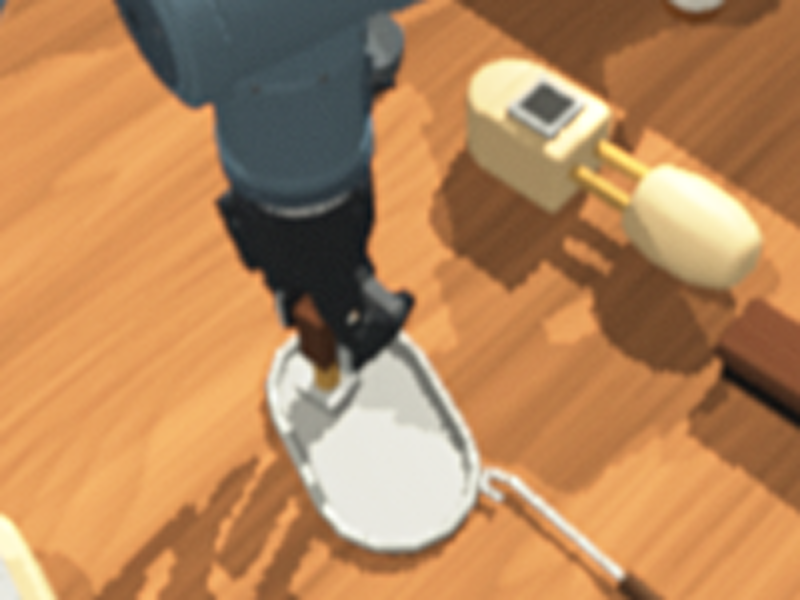

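The fingers straddle the brown grip at (315,335) in the crop, so I'll close on it.

Request:
send_rows(
  motion=[
    [0,0,0,0,0,0,0.4],
    [0,0,0,0,0,0,0.5],
    [0,0,0,0,0,0,0.6],
    [0,0,0,0,0,0,0.7],
    [0,0,0,0,0,0,0.8],
    [0,0,0,0,0,0,1],
    [0,0,0,0,0,0,1],
    [0,0,0,0,0,0,1],
    [0,0,0,0,0,0,1],
    [0,0,0,0,0,0,1],
  ],
)

```text
time_s: 4.15
eef_pos: [0.5379, 0.0002, 0.06]
eef_rot: [0.0, 0.689, 0.725, 0.0]
wrist_force: [-0.4, 0.9, 5.9]
opening: 0.25
grasp_force: 59.2
```

Request:
send_rows(
  motion=[
    [0,0,0,0,0,-5,1],
    [0,0,0,0,0,-10,1],
    [0,0,0,0,0,-20,1],
    [0,0,0,0,0,-25,1],
    [0,0,0,0,0,-25,1],
    [0,0,0,0,0,-25,1],
    [0,0,0,0,0,-10,1],
    [0,0,0,0,0,0,1],
    [0,0,0,0,0,0,1],
    [0,0,0,0,0,0,1],
  ],
)

```text
time_s: 5.15
eef_pos: [0.5362, 0.0005, 0.1776]
eef_rot: [-0.001, 0.689, 0.725, -0.001]
wrist_force: [-0.5, 0.3, -1.6]
opening: 0.251
grasp_force: 59.0
```

Run:
```python
from bench import ctrl
o=ctrl.get_obs();print(o)
```

```text
{'time_s': 5.15, 'q': array([-2.20477362e-01,  1.51993658e-01,  1.75412046e+00, -4.63387055e-06,
        1.23846300e+00, -2.72292455e-01]), 'dq': array([-9.11675547e-04,  5.00380589e-03,  6.74603503e-05,  1.63630564e-03,
        4.35421403e-04,  4.61366678e-04]), 'joint_efforts': array([ 1.68416044e-02, -4.26927567e+01, -3.45521486e+01, -3.48315290e-03,
       -1.04019139e-02, -4.90849303e-06]), 'eef_pos': array([0.53620492, 0.00054625, 0.17760521]), 'eef_rot': array([-0.00127953,  0.68855082,  0.72518656, -0.00076782]), 'wrist_force': array([-0.54741563,  0.27618472, -1.59917703]), 'torque': array([0.03158458, 0.0325828 , 0.01795135]), 'grasp_force': 59.024707674980164, 'opening': 0.2509603802624328}
```

Request:
send_rows(
  motion=[
    [0,0,0,-20,-2.2,0,1],
    [0,0,0,-40,-4.5,0,1],
    [0,0,0,-40,-4.5,0,1],
    [0,0,0,-40,-4.5,0,1],
    [0,0,0,-40,-4.5,0,1],
    [0,0,0,-40,-4.5,0,1],
    [0,0,0,-21,-2.3,0,1],
    [0,0,8.2,0,0,0,1],
    [0,0,8.3,0,0,0,1],
    [0,0,0,0,0,15,1],
  ],
)

```text
time_s: 6.15
eef_pos: [0.5234, -0.2426, 0.1643]
eef_rot: [0.001, 0.786, 0.618, 0.0]
wrist_force: [1.0, -0.7, -1.5]
opening: 0.25
grasp_force: 59.0
```

Run:
```python
from bench import ctrl
import cv2,numpy as np
from h import *
print([ctrl.get_obs()["eef_pos"].round(4)for _ in range(2)])
c=ctrl.camera("scene");np.savez("s2.npz",**c);t=ctrl.camera("top");np.savez("t2.npz",**t)
o=ctrl.get_obs();print(o["eef_pos"],o["wrist_force"],o["torque"])
a=cv2.resize(c["color"][230:350,90:210],(600,600),interpolation=cv2.INTER_CUBIC);cv2.imwrite("pics/s2.png",a[:,:,::-1])
```

```text
[array([ 0.5234, -0.2426,  0.1643]), array([ 0.5234, -0.2426,  0.1643])]
[ 0.5209529  -0.24038767  0.16048891] [-1.29712639  0.13824834 -2.10377515] [0.04719606 0.0385901  0.02357257]
```

View pics/s2.png

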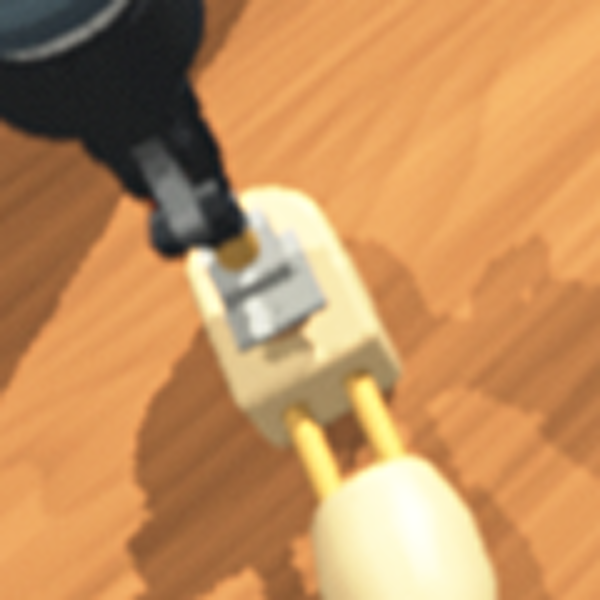

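The picture shows the die's foot hovering over the plate, with its lower front edge from about (225,300) to (290,265) and the plate's near edge below it at (240,350)–(325,300). I'll get the relative offset from the depth points of both.

Run:
```python
from h import *
a=np.radians(-13.5);R=np.array([[np.cos(a),-np.sin(a)],[np.sin(a),np.cos(a)]])
c0=np.array([.5246,-.2424])
for f in("scene0.npz","s2.npz"):
    c=dict(np.load(f));P=cloud(c);s=cv2.cvtColor(c["color"],cv2.COLOR_RGB2HSV)[...,1]
    L=(P[...,:2]-c0)@R;n=(abs(L)<.03).all(-1)&(s<60)
    for z0,z1 in((.068,.078),(.078,.086),(.088,.100),(.1,.107),(.107,.115),(.115,.122),(.122,.13)):
        m=n&(P[...,2]>z0)&(P[...,2]<z1);q=L[m]*1000
        if len(q)>3:print(f,z0,len(q),"x",np.percentile(q[:,0],[0,5,50,95,100]).round(1),"y",np.percentile(q[:,1],[0,5,50,95,100]).round(1))
    if f[1]=='2':
        m=(abs(L)<.035).all(-1)&(P[...,2]>.074)&(P[...,2]<.16)
        vv,uu=np.nonzero(m)
        for v in range(vv.min(),vv.max()+1,1):
            u=uu[vv==v]
            if 270<=v<=305: print(v,[(int(k),int(1000*P[v,k,2]),int(1000*L[v,k,0]),int(1000*L[v,k,1])) for k in range(133,155,2)])
```

```text
scene0.npz 0.068 5 x [-17.6 -16.3   7.5  17.7  19.3] y [-5.1 -3.7  5.3 19.5 19.5]
scene0.npz 0.078 340 x [-21.6 -18.6   0.6  18.9  20.2] y [-20.  -17.9  -0.5  17.7  19.6]
s2.npz 0.068 9 x [ 4.3  7.6 18.4 19.  19.1] y [-12.4 -10.6   1.7  19.1  19.5]
s2.npz 0.078 183 x [-20.7 -13.6   8.7  18.9  20.6] y [-19.2 -16.7   4.3  18.7  19.6]
s2.npz 0.107 29 x [11.3 14.4 15.3 16.5 16.7] y [-14.9 -13.1   0.5  14.   14.5]
s2.npz 0.115 89 x [-15.2  -9.9   8.7  16.1  16.5] y [-15.2 -13.4   3.8  14.3  14.7]
s2.npz 0.122 33 x [-11.2  -5.6  10.9  15.5  16.1] y [-15.3 -12.3   0.8  13.7  14.2]
271 [(133, 263, 61, 12), (135, 258, 59, 14), (137, 216, 36, 14), (139, 57, -53, 5), (141, 119, -15, 13), (143, 57, -48, 13), (145, 59, -45, 17), (147, 61, -41, 21), (149, 57, -41, 24), (151, 56, -39, 28), (153, 0, -68, 30)]
272 [(133, 260, 60, 11), (135, 257, 60, 14), (137, 218, 39, 13), (139, 60, -49, 4), (141, 123, -11, 13), (143, 56, -47, 12), (145, 58, -43, 16), (147, 59, -40, 20), (149, 60, -37, 23), (151, 56, -37, 27), (153, 55, -35, 31)]
273 [(133, 260, 62, 10), (135, 258, 63, 13), (137, 224, 45, 13), (139,
[... 5265 characters left out ...]
, (149, 61, 17, 1), (151, 61, 19, 5), (153, 61, 22, 8)]
298 [(133, 59, 0, -28), (135, 61, 3, -24), (137, 80, 14, -19), (139, 82, 18, -15), (141, 76, 17, -12), (143, 62, 13, -10), (145, 63, 15, -6), (147, 61, 17, -3), (149, 61, 19, 0), (151, 64, 23, 4), (153, 62, 25, 7)]
299 [(133, 60, 2, -29), (135, 62, 5, -25), (137, 82, 18, -19), (139, 79, 18, -16), (141, 58, 10, -15), (143, 60, 14, -11), (145, 59, 16, -7), (147, 62, 19, -3), (149, 60, 21, 0), (151, 61, 24, 3), (153, 60, 26, 6)]
300 [(133, 57, 2, -30), (135, 61, 7, -26), (137, 60, 9, -23), (139, 60, 11, -19), (141, 61, 14, -15), (143, 60, 16, -12), (145, 60, 18, -8), (147, 62, 22, -4), (149, 62, 24, -1), (151, 59, 25, 2), (153, 61, 28, 6)]
```

The die is centred on the plate to about 0.5 mm and aligned. The gap is roughly 25 mm, so I'll descend most of it and then feel for contact.

Request:
send_rows(
  motion=[
    [0,0,0,0,0,5,1],
    [0,0,0,0,0,5,1],
    [0,0,0,0,0,4,1],
    [0,0,0,0,0,2,1],
    [0,0,0,0,0,1,1],
    [0,0,0,0,0,1,1],
    [0,0,0,0,0,0,1],
    [0,0,0,0,0,0,1],
    [0,0,0,0,0,0,1],
    [0,0,0,0,0,0,1],
  ],
)

```text
time_s: 7.25
eef_pos: [0.5229, -0.2418, 0.1464]
eef_rot: [0.0, 0.785, 0.619, 0.0]
wrist_force: [-0.7, -0.5, -2.4]
opening: 0.25
grasp_force: 59.0
```

Request:
send_rows(
  motion=[
    [0,0,0,0,0,0.3,1],
    [0,0,0,0,0,0.3,1],
    [0,0,0,0,0,0.3,1],
    [0,0,0,0,0,0.3,1],
    [0,0,0,0,0,0.3,1],
    [0,0,0,0,0,0.3,1],
    [0,0,0,0,0,0.2,1],
    [0,0,0,0,0,0,1],
    [0,0,0,0,0,0,1],
    [0,0,0,0,0,0,1],
  ],
)

```text
time_s: 8.25
eef_pos: [0.5228, -0.2418, 0.1443]
eef_rot: [0.0, 0.785, 0.619, -0.0]
wrist_force: [0.2, -0.3, -1.8]
opening: 0.25
grasp_force: 59.0
```

Request:
send_rows(
  motion=[
    [0,0,0,0,0,0.3,1],
    [0,0,0,0,0,0.3,1],
    [0,0,0,0,0,0.3,1],
    [0,0,0,0,0,0.3,1],
    [0,0,0,0,0,0.3,1],
    [0,0,0,0,0,0.3,1],
    [0,0,0,0,0,0.2,1],
    [0,0,0,0,0,0,1],
    [0,0,0,0,0,0,1],
    [0,0,0,0,0,0,1],
  ],
)

```text
time_s: 9.25
eef_pos: [0.5228, -0.2418, 0.1423]
eef_rot: [0.0, 0.785, 0.619, -0.0]
wrist_force: [0.7, -0.6, -1.2]
opening: 0.253
grasp_force: 59.0
```

Request:
send_rows(
  motion=[
    [0,0,0,0,0,0.2,1],
    [0,0,0,0,0,0.2,1],
    [0,0,0,0,0,0.2,1],
    [0,0,0,0,0,0.2,1],
    [0,0,0,0,0,0.2,1],
    [0,0,0,0,0,0,1],
    [0,0,0,0,0,0,1],
    [0,0,0,0,0,0,1],
    [0,0,0,0,0,0,1],
    [0,0,0,0,0,0,1],
  ],
)

```text
time_s: 10.25
eef_pos: [0.5228, -0.2418, 0.1413]
eef_rot: [0.0, 0.785, 0.619, -0.0]
wrist_force: [-0.5, -0.1, -1.9]
opening: 0.249
grasp_force: 59.0
```

Request:
send_rows(
  motion=[
    [0,0,0,0,0,0.2,1],
    [0,0,0,0,0,0.2,1],
    [0,0,0,0,0,0.2,1],
    [0,0,0,0,0,0.2,1],
    [0,0,0,0,0,0.2,1],
    [0,0,0,0,0,0,1],
    [0,0,0,0,0,0,1],
    [0,0,0,0,0,0,1],
    [0,0,0,0,0,0,1],
    [0,0,0,0,0,0,1],
  ],
)

```text
time_s: 11.25
eef_pos: [0.5228, -0.2418, 0.1403]
eef_rot: [0.0, 0.785, 0.619, 0.0]
wrist_force: [0.3, -0.2, -2.2]
opening: 0.252
grasp_force: 59.0
```

Request:
send_rows(
  motion=[
    [0,0,0,0,0,0.2,1],
    [0,0,0,0,0,0.2,1],
    [0,0,0,0,0,0.2,1],
    [0,0,0,0,0,0.2,1],
    [0,0,0,0,0,0.2,1],
    [0,0,0,0,0,0,1],
    [0,0,0,0,0,0,1],
    [0,0,0,0,0,0,1],
    [0,0,0,0,0,0,1],
    [0,0,0,0,0,0,1],
  ],
)

```text
time_s: 12.25
eef_pos: [0.5228, -0.2417, 0.1393]
eef_rot: [-0.0, 0.785, 0.619, -0.0]
wrist_force: [0.0, -0.0, -2.2]
opening: 0.25
grasp_force: 59.0
```

Request:
send_rows(
  motion=[
    [0,0,0,0,0,0.2,1],
    [0,0,0,0,0,0.2,1],
    [0,0,0,0,0,0.2,1],
    [0,0,0,0,0,0.2,1],
    [0,0,0,0,0,0.2,1],
    [0,0,0,0,0,0,1],
    [0,0,0,0,0,0,1],
    [0,0,0,0,0,0,1],
    [0,0,0,0,0,0,1],
    [0,0,0,0,0,0,1],
  ],
)

```text
time_s: 13.25
eef_pos: [0.5228, -0.2418, 0.1383]
eef_rot: [0.0, 0.785, 0.619, 0.0]
wrist_force: [0.5, -0.2, -3.0]
opening: 0.25
grasp_force: 59.0
```

```bash
python3 -c "
from bench import ctrl
o=ctrl.get_obs();print(o['eef_pos'],o['wrist_force'],o['torque'])"
```

```text
[ 0.52281778 -0.24176844  0.13829476] [ 0.54726151 -0.15621034 -2.96579216] [-0.01033457  0.05147959 -0.02579794]
```

Request:
send_rows(
  motion=[
    [0,0,0,0,0,0.2,1],
    [0,0,0,0,0,0.2,1],
    [0,0,0,0,0,0.2,1],
    [0,0,0,0,0,0.2,1],
    [0,0,0,0,0,0.2,1],
    [0,0,0,0,0,0,1],
    [0,0,0,0,0,0,1],
    [0,0,0,0,0,0,1],
    [0,0,0,0,0,0,1],
    [0,0,0,0,0,0,1],
  ],
)

```text
time_s: 14.25
eef_pos: [0.523, -0.2419, 0.138]
eef_rot: [0.0, 0.785, 0.619, 0.0]
wrist_force: [-2.5, 2.1, 6.2]
opening: 0.247
grasp_force: 60.0
```

Request:
send_rows(
  motion=[
    [0,0,0,0.1,-0.15,0,1],
    [0,0,0,0,0,0.1,1],
    [0,0,0,0,0,0.1,1],
    [0,0,0,0,0,0.1,1],
    [0,0,0,0,0,0,1],
    [0,0,0,0,0,0,1],
    [0,0,0,0,0,0,1],
    [0,0,0,0,0,0,1],
    [0,0,0,0,0,0,1],
    [0,0,0,0,0,0,1],
  ],
)

```text
time_s: 15.25
eef_pos: [0.5229, -0.2418, 0.1379]
eef_rot: [0.0, 0.785, 0.619, 0.0]
wrist_force: [-2.2, 0.9, 5.8]
opening: 0.244
grasp_force: 60.1
```

```bash
python3 -c "
from bench import ctrl
o=ctrl.get_obs();print(o['eef_pos'],o['wrist_force'],o['torque'])"
```

```text
[ 0.52291807 -0.24181509  0.13788882] [-2.20996591  0.86619951  5.77434201] [ 0.29431007  0.54208216 -0.0092733 ]
```

Request:
send_rows(
  motion=[
    [0,0,0,0,-0.2,0,1],
    [0,0,0,0,-0.2,0.1,1],
    [0,0,0,0,0,0.1,1],
    [0,0,0,0,0,0.1,1],
    [0,0,0,0,0,0.1,1],
    [0,0,0,0,0,0.1,1],
    [0,0,0,0,0,0,1],
    [0,0,0,0,0,0,1],
    [0,0,0,0,0,0,1],
    [0,0,0,0,0,0,1],
  ],
)

```text
time_s: 16.25
eef_pos: [0.5229, -0.2419, 0.1377]
eef_rot: [0.001, 0.785, 0.619, 0.0]
wrist_force: [-2.0, 1.4, 6.5]
opening: 0.25
grasp_force: 60.1
```

```bash
python3 -c "
from bench import ctrl
o=ctrl.get_obs();print(o['eef_pos'],o['wrist_force'],o['torque'])"
```

```text
[ 0.5228771  -0.2418505   0.13768546] [-1.9663511   1.44255248  6.51365707] [0.37274971 0.42585642 0.03893729]
```

Request:
send_rows(
  motion=[
    [0,0,0,0,-0.1,0.2,1],
    [0,0,0,0,-0.1,0.2,1],
    [0,0,0,0,0,0.2,1],
    [0,0,0,0,0,0.2,1],
    [0,0,0,0,0,0.2,1],
    [0,0,0,0,0,0,1],
    [0,0,0,0,0,0,1],
    [0,0,0,0,0,0,1],
    [0,0,0,0,0,0,1],
    [0,0,0,0,0,0,1],
  ],
)

```text
time_s: 17.25
eef_pos: [0.5229, -0.2418, 0.137]
eef_rot: [0.001, 0.785, 0.619, 0.0]
wrist_force: [-0.7, 1.6, 8.5]
opening: 0.246
grasp_force: 60.3
```

```bash
python3 -c "
from bench import ctrl
o=ctrl.get_obs();print(o['eef_pos'],o['eef_rot'],o['wrist_force'],o['torque'])"
```

```text
[ 0.52286379 -0.24182461  0.13699217] [9.61404910e-04 7.85438339e-01 6.18939068e-01 3.49282444e-04] [-0.70491317  1.60915939  8.53440032] [0.40878988 0.4728806  0.00545772]
```

Request:
send_rows(
  motion=[
    [0,0,0,0,-0.1,0.2,1],
    [0,0,0,0.1,0,0.2,1],
    [0,0,0,0.1,0,0.2,1],
    [0,0,0,0,0,0.2,1],
    [0,0,0,0,0,0.2,1],
    [0,0,0,0,0,0.1,1],
    [0,0,0,0,0,0,1],
    [0,0,0,0,0,0,1],
    [0,0,0,0,0,0,1],
    [0,0,0,0,0,0,1],
  ],
)

```text
time_s: 18.25
eef_pos: [0.5229, -0.2418, 0.1363]
eef_rot: [0.001, 0.785, 0.619, 0.0]
wrist_force: [-2.6, 2.9, 11.0]
opening: 0.244
grasp_force: 60.7
```

```bash
python3 -c "
from bench import ctrl
o=ctrl.get_obs();print(o['eef_pos'],o['eef_rot'],o['wrist_force'],o['torque'])"
```

```text
[ 0.5228703  -0.2418092   0.13629432] [1.17348271e-03 7.85447597e-01 6.18926982e-01 2.92940184e-04] [-2.61972097  2.89145209 10.96099379] [ 0.39882455  0.65051421 -0.0165235 ]
```

Request:
send_rows(
  motion=[
    [0,0,0,0.1,-0.1,0.1,1],
    [0,0,0,0,-0.1,0.1,1],
    [0,0,0,0,0,0.1,1],
    [0,0,0,0,0,0.1,1],
    [0,0,0,0,0,0,1],
    [0,0,0,0,0,0,1],
    [0,0,0,0,0,0,1],
    [0,0,0,0,0,0,1],
    [0,0,0,0,0,0,1],
    [0,0,0,0,0,0,1],
  ],
)

```text
time_s: 19.25
eef_pos: [0.5229, -0.2418, 0.1361]
eef_rot: [0.001, 0.785, 0.619, 0.0]
wrist_force: [-1.9, 2.2, 12.5]
opening: 0.251
grasp_force: 60.8
```

Run:
```python
from bench import ctrl
from h import *
o=ctrl.get_obs();print(o['eef_pos'],o['eef_rot'],o['wrist_force'],o['torque'])
c=ctrl.camera("scene");P=cloud(c);s=cv2.cvtColor(c["color"],cv2.COLOR_RGB2HSV)[...,1]
a=np.radians(-13.5);R=np.array([[np.cos(a),-np.sin(a)],[np.sin(a),np.cos(a)]])
L=(P[...,:2]-[.5246,-.2424])@R
m=(abs(L)<.03).all(-1)&(s<60)
for z0,z1 in((.072,.084),(.083,.09),(.09,.094),(.094,.1)):
    k=m&(P[...,2]>z0)&(P[...,2]<z1);q=L[k]*1000
    if len(q):print(z0,len(q),np.median(P[k][:,2]),"x",np.percentile(q[:,0],[0,5,50,95,100]).round(1),"y",np.percentile(q[:,1],[0,5,50,95,100]).round(1))
cv2.imwrite("pics/s3.png",cv2.resize(c["color"][240:330,100:190],(600,600),interpolation=cv2.INTER_CUBIC)[:,:,::-1])
```

```text
[ 0.52285821 -0.24179127  0.13609329] [1.40328690e-03 7.85429618e-01 6.18949294e-01 3.43246704e-04] [-1.86810509  2.18281033 12.46367516] [0.43414312 0.61883402 0.01163731]
0.072 116 0.07945310468200617 x [-18.8 -14.5  14.5  19.3  20.1] y [-19.3 -18.1   5.4  19.4  20.1]
0.083 34 0.08602013110409268 x [-15.6  -7.7  14.7  15.8  16.5] y [-14.  -12.7   2.7  15.3  15.3]
0.09 77 0.09303617031515488 x [-14.7  -9.9   8.2  15.   15.2] y [-14.6 -13.5  -1.5  14.2  15.1]
0.094 28 0.09463181348311889 x [-12.4  -8.    8.2  14.6  15.6] y [-13.8 -12.7   5.   14.7  15. ]
```

View pics/s3.png

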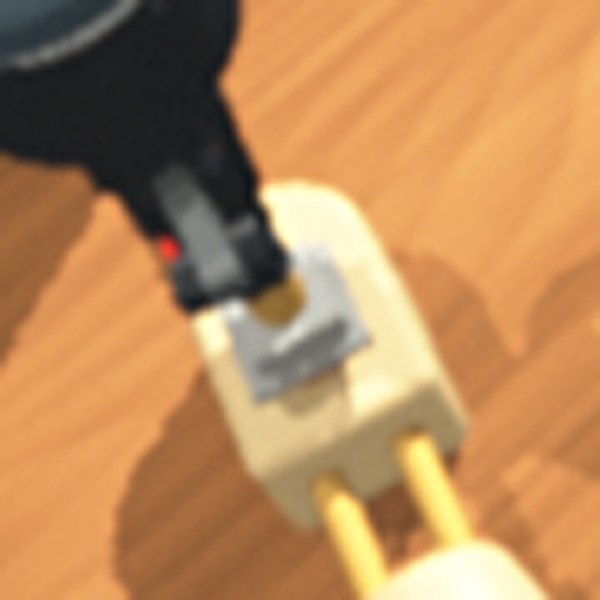

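The foot sits squarely on the plate, centred within 0.5 mm. The plate has gone down about 1.9 mm and the force is about 14 N. Now I'll lift straight up.

Request:
send_rows(
  motion=[
    [0,0,0,0,0.2,-0.6,1],
    [0,0,0,0,0.2,-0.8,1],
    [0,0,0,0,0.2,-1,1],
    [0,0,0,0,0,-2,1],
    [0,0,0,0,0,-4,1],
    [0,0,0,0,0,-6,1],
    [0,0,0,0,0,-10,1],
    [0,0,0,0,0,-15,1],
    [0,0,0,0,0,-10,1],
    [0,0,0,0,0,0,1],
  ],
)

```text
time_s: 20.3
eef_pos: [0.5238, -0.2422, 0.1863]
eef_rot: [0.002, 0.785, 0.619, 0.001]
wrist_force: [0.4, -0.5, -2.0]
opening: 0.246
grasp_force: 59.0
```

Run:
```python
from bench import ctrl
from h import *
o=ctrl.get_obs();print(o['eef_pos'],o['eef_rot'],o['wrist_force'])
c=ctrl.camera("scene");P=cloud(c);s=cv2.cvtColor(c["color"],cv2.COLOR_RGB2HSV)[...,1]
a=np.radians(-13.5);R=np.array([[np.cos(a),-np.sin(a)],[np.sin(a),np.cos(a)]])
L=(P[...,:2]-[.5246,-.2424])@R
k=(abs(L)<.023).all(-1)&(s<60)&(P[...,2]>.070)&(P[...,2]<.09);q=L[k]
A=np.c_[q,np.ones(len(q))]
for sx in(-1,1):
  for sy in(-1,1):
    w=(q[:,0]*sx>.003)&(q[:,1]*sy>.003)&(abs(q)<.014).all(-1);print(sx,sy,w.sum(),P[k][w][:,2].mean())
t=dict(np.load("t2.npz"))
```

```text
[ 0.52381326 -0.24218573  0.18628577] [2.32237226e-03 7.85448316e-01 6.18922558e-01 6.45707051e-04] [ 0.36804367 -0.54013684 -2.00228238]
-1 -1 20 0.07938960462464321
-1 1 19 0.07934624019513063
1 -1 26 0.07906691829966173
1 1 26 0.07948456432221206
```

All four quarters are evenly about 2 mm down (0.0794/0.0793/0.0791/0.0795 m, from 0.0813 m before). Returning to the tray.

Request:
send_rows(
  motion=[
    [0,0,0,20,-3.6,0,1],
    [0,0,0,40,-7.3,0,1],
    [0,0,0,40,-7.3,0,1],
    [0,0,0,40,-7.3,0,1],
    [0,0,0,40,-7.3,0,1],
    [0,0,0,40,-7.3,0,1],
    [0,0,0,19,-3.5,0,1],
    [0,0,-8.2,0,0,0,1],
    [0,0,-8.3,0,0,0,1],
    [0,0,0,0,0,0,1],
  ],
)

```text
time_s: 21.35
eef_pos: [0.5356, 0.0017, 0.1829]
eef_rot: [-0.0, 0.688, 0.726, -0.0]
wrist_force: [0.2, 1.0, -0.7]
opening: 0.252
grasp_force: 59.0
```

Request:
send_rows(
  motion=[
    [0,0,0,0,0,10,1],
    [0,0,0,0,0,20,1],
    [0,0,0,0,0,25,1],
    [0,0,0,0,0,25,1],
    [0,0,0,0,0,20,1],
    [0,0,0,0,0,10,1],
    [0,0,0,0,0,5,1],
    [0,0,0,0,0,2,1],
    [0,0,0,0,0,0,1],
    [0,0,0,0,0,0,1],
  ],
)

```text
time_s: 22.35
eef_pos: [0.5368, 0.0011, 0.0673]
eef_rot: [0.001, 0.689, 0.725, 0.0]
wrist_force: [-0.3, 0.4, -2.1]
opening: 0.248
grasp_force: 58.9
```

Run:
```python
from bench import ctrl
from h import *
o=ctrl.get_obs();print(o['eef_pos'],o['eef_rot'],o['wrist_force'])
c=ctrl.camera("scene")
cv2.imwrite("pics/s4.png",cv2.resize(c["color"][190:290,190:290],(600,600),interpolation=cv2.INTER_CUBIC)[:,:,::-1])
```

```text
[0.536787   0.00114265 0.06734305] [7.76095881e-04 6.88662351e-01 7.25081613e-01 4.67407694e-04] [-0.25109126  0.44721056 -2.07035124]
```

View pics/s4.png

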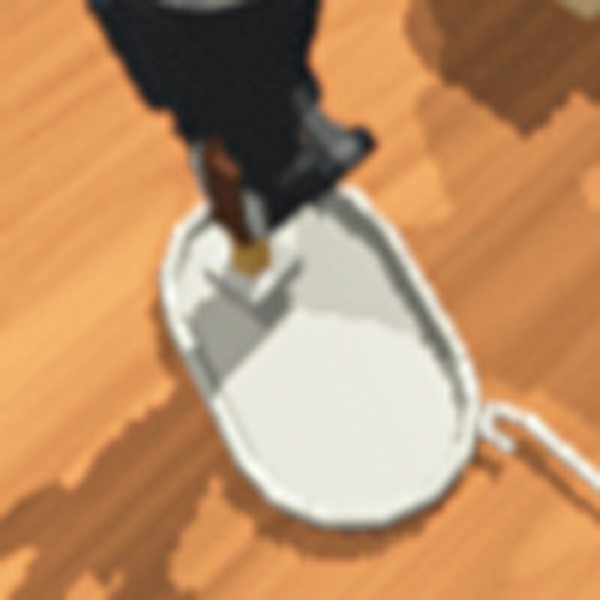

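The die hangs over the tray end at its old place, clear of the rim, with its foot at about (250,275). Lowering gently.

Request:
send_rows(
  motion=[
    [0,0,0,0,0,1.5,1],
    [0,0,0,0,0,1.5,1],
    [0,0,0,0,0,1,1],
    [0,0,0,0,0,1,1],
    [0,0,0,0,0,0.6,1],
    [0,0,0,0,0,0.5,1],
    [0,0,0,0,0,0.4,1],
    [0,0,0,0,0,0.3,1],
    [0,0,0,0,0,0,1],
    [0,0,0,0,0,0,1],
  ],
)

```text
time_s: 23.4
eef_pos: [0.5361, 0.0013, 0.0599]
eef_rot: [0.0, 0.689, 0.725, -0.0]
wrist_force: [-3.1, 1.1, 5.0]
opening: 0.25
grasp_force: 59.9
```

Request:
send_rows(
  motion=[
    [0,0,0,0,0,0.2,1],
    [0,0,0,0,0,0.2,1],
    [0,0,0,0,0,0.2,1],
    [0,0,0,0,0,0.2,1],
    [0,0,0,0,0,0,1],
    [0,0,0,0,0,0,1],
    [0,0,0,0,0,0,1],
    [0,0,0,0,0,0,1],
    [0,0,0,0,0,0,1],
    [0,0,0,0,0,0,1],
  ],
)

```text
time_s: 24.4
eef_pos: [0.5361, 0.0013, 0.0599]
eef_rot: [0.0, 0.688, 0.725, -0.0]
wrist_force: [-5.4, 1.0, 12.8]
opening: 0.25
grasp_force: 60.9
```

Request:
send_rows(
  motion=[
    [0,0,0,0,-0.3,-0.4,1],
    [0,0,0,0,0,-0.4,1],
    [0,0,0,0,0,0,0.6],
    [0,0,0,0,0,0,0.5],
    [0,0,0,0,0,0,0.4],
    [0,0,0,0,0,0,0.3],
    [0,0,0,0,0,0,0.1],
    [0,0,0,0,0,0,-0.2],
    [0,0,0,0,0,0,-0.6],
    [0,0,0,0,0,0,-1],
  ],
)

```text
time_s: 25.4
eef_pos: [0.5357, 0.0013, 0.0595]
eef_rot: [-0.0, 0.689, 0.725, -0.0]
wrist_force: [-0.5, 0.2, 0.0]
opening: 0.917
grasp_force: 0.0
```

Request:
send_rows(
  motion=[
    [0,0,0,0,0,0,-1],
    [0,0,0,0,0,0,-1],
    [0,0,0,0,0,-10,-1],
    [0,0,0,0,0,-20,-1],
    [0,0,0,0,0,-30,-1],
    [0,0,0,0,0,-40,-1],
    [0,0,0,0,0,-40,-1],
    [0,0,0,0,0,-30,-1],
    [0,0,0,0,-30,0,-1],
    [0,0,0,0,-40,0,-1],
  ],
)

```text
time_s: 26.4
eef_pos: [0.4667, -0.0027, 0.2318]
eef_rot: [0.002, 0.688, 0.725, 0.001]
wrist_force: [-0.6, 0.2, -0.6]
opening: 0.998
grasp_force: 0.0
```

Request:
send_rows(
  motion=[
    [0,0,0,40,-20,0,-1],
    [0,0,0,40,0,0,-1],
    [0,0,0,40,0,0,-1],
    [0,0,0,40,0,0,-1],
    [0,0,0,30,0,0,-1],
    [0,0,0,0,0,0,-1],
    [0,0,0,0,0,0,-1],
    [0,0,0,0,0,0,-1],
    [0,0,0,0,0,0,-1],
    [0,0,0,0,0,0,-1],
  ],
)

```text
time_s: 27.4
eef_pos: [0.4362, 0.1855, 0.2297]
eef_rot: [0.0, 0.689, 0.725, -0.0]
wrist_force: [-0.3, 0.5, 0.5]
opening: 1.003
grasp_force: 0.0
```

Run:
```python
from bench import ctrl
from h import *
c=ctrl.camera("scene");t=ctrl.camera("top")
c0=dict(np.load("scene0.npz"))
a=c["color"][90:384,80:400];cv2.imwrite("pics/s5.png",cv2.resize(a,(640,588),interpolation=cv2.INTER_CUBIC)[:,:,::-1])
for n,d in(("new",c),("old",c0)):
    P=cloud(d);m=(np.linalg.norm(P[...,:2]-[.54,0],axis=-1)<.04)&(P[...,2]>.095);print(n,m.sum(),P[m].mean(0),P[m][:,2].max())
    k=(np.linalg.norm(P[...,:2]-[.54,0],axis=-1)<.025)&(P[...,2]>.04)&(P[...,2]<.07);print(P[k].mean(0))
```

```text
new 87 [ 5.40903888e-01 -4.08432459e-04  1.02438889e-01] 0.10549787051303139
[ 0.54504641 -0.00378397  0.05845072]
old 89 [ 0.54089694 -0.00186539  0.10218499] 0.10566176760261925
[ 0.54566895 -0.00493002  0.05886394]
```

View pics/s5.png

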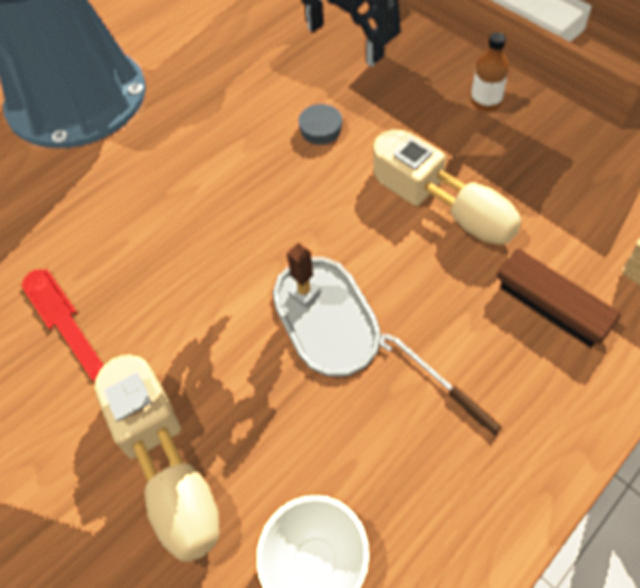

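The die stands upright in the tray at (301,270), the plate at (128,395) is sunk evenly, and everything else is in place.

```bash
python3 -c "
from bench import ctrl
print(ctrl.hand_in())"
```

```text
the job is handed in; nothing more can be done
None
```

I stamped the plate with about 14 N, sinking all four quarters evenly by about 2 mm as measured from the camera, stood the die back upright in the tray with nothing else visibly moved, and handed the job in; no verdict came back.

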